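# Run the crack-test probe along the cover weld

## Task

Take the probe from its forked stand and run its spring tip slowly (about 3 cm a second) along the weld seam at the foot of the grey cover's edge, from the square block round the corner to the round stud, tip lightly pressed on the base plate close beside the bead all the way, never pushed in to its stop. Then hang the probe back in the fork by its collar, upright and at rest. Leave the other tools where they are.

Things in the scene. Friction and masses are not known exactly. Their poses are not given: they have to be found in the camera images.
- probe: Round crack-test probe, 183 mm long, hanging upright in the fork. Origin on its axis at the underside of its steel collar, z up to the handle. Collar 48 mm across, z 0 to 8 mm; black handle 24 mm across, z 8 to 85 mm (grip here from above); shaft 16 mm across down to z -75 mm; brass spring tip 7 mm across, down to z -97.5 mm when free. About 0.25 kg.
- probe_tip (a point): Lowest point of the brass spring tip, on the probe's axis, 97.5 mm below the probe's origin when not pressed; it rises in the probe as it is pressed
- tip_part (a joint): How far the spring tip is pushed into the probe, m: 0 free, 0.014 on its stop. Spring about 1 N at first touch, 4.5 N at the stop; about 0.006 is a good working press
- stand: Forked steel stand fixed to the bench. Origin at bench height below the hanging place; fork opens to its -x. Two level prongs along x (x -35 to 25 mm, each 18 mm wide, gap 28 mm, tops at z 140 mm), closed by a post beyond x 25 mm. The probe hangs with its shaft in the gap at x 0, y 0, collar on the prong tops: probe origin at z 140 mm.
- weldment: Steel base plate 216 x 230 x 12 mm fixed on the bench, with a grey 12 mm cover plate welded on top (x -50 to 80, y -85 to 40 mm; its -x +y corner rounded, radius 35 mm), carrying a pipe stub 26 mm high. Origin at bench height under the plate's centre. Weld: thin dark bead along the cover's -x edge, rounded corner and +y edge, 223 mm long.
- hammer: Bystander: hammer lying on the bench; origin under the tool
- wrench: Bystander: steel wrench lying on the bench; origin under the tool
- spray_can: Bystander: closed squat can, 70 mm across, 100 mm high, standing; origin at its foot
- seam0 (a point): Seam point 0 of 0 to 9 in order, start of the seam, 27 mm from the middle of the square block (22 mm wide, 18 mm high): on the base plate's top, 5 mm out from the cover's edge
- seam1 (a point): Seam point 1 of 0 to 9 in order, on the straight -x side: on the base plate's top, 5 mm out from the cover's edge
- seam2 (a point): Seam point 2 of 0 to 9 in order, on the straight -x side: on the base plate's top, 5 mm out from the cover's edge
- seam3 (a point): Seam point 3 of 0 to 9 in order, on the straight -x side: on the base plate's top, 5 mm out from the cover's edge
- seam4 (a point): Seam point 4 of 0 to 9 in order, on the rounded corner: on the base plate's top, 5 mm out from the cover's edge
- seam5 (a point): Seam point 5 of 0 to 9 in order, on the rounded corner: on the base plate's top, 5 mm out from the cover's edge
- seam6 (a point): Seam point 6 of 0 to 9 in order, on the straight +y side: on the base plate's top, 5 mm out from the cover's edge
- seam7 (a point): Seam point 7 of 0 to 9 in order, on the straight +y side: on the base plate's top, 5 mm out from the cover's edge
- seam8 (a point): Seam point 8 of 0 to 9 in order, on the straight +y side: on the base plate's top, 5 mm out from the cover's edge
- seam9 (a point): Seam point 9 of 0 to 9 in order, end of the seam, 28 mm from the middle of the round stud (18 mm across, 25 mm high): on the base plate's top, 5 mm out from the cover's edge
Mind the look-alikes: they are no part of the job. What is shaped like the stand but red is not meant. What is shaped like the probe but turquoise is not meant.

How it is judged:
On the way, in this order (a step that is already met when the one before it is completed fails the run):
1. the probe's spring tip is pressed on the plate at the start of the seam, by the square block (distance between probe_tip and seam0 below 0.008 m and value of joint tip_part above 0.001 m), for 0.15 s.
2. the pressed tip passes seam point 1, within 8 mm (distance between probe_tip and seam1 below 0.008 m and value of joint tip_part above 0.001 m), for 0.15 s.
3. the pressed tip passes seam point 2, within 8 mm (distance between probe_tip and seam2 below 0.008 m and value of joint tip_part above 0.001 m), for 0.15 s.
4. the pressed tip passes seam point 3, within 8 mm (distance between probe_tip and seam3 below 0.008 m and value of joint tip_part above 0.001 m), for 0.15 s.
5. the pressed tip passes seam point 4, within 8 mm (distance between probe_tip and seam4 below 0.008 m and value of joint tip_part above 0.001 m), for 0.15 s.
6. the pressed tip passes seam point 5, within 8 mm (distance between probe_tip and seam5 below 0.008 m and value of joint tip_part above 0.001 m), for 0.15 s.
7. the pressed tip passes seam point 6, within 8 mm (distance between probe_tip and seam6 below 0.008 m and value of joint tip_part above 0.001 m), for 0.15 s.
8. the pressed tip passes seam point 7, within 8 mm (distance between probe_tip and seam7 below 0.008 m and value of joint tip_part above 0.001 m), for 0.15 s.
9. the pressed tip passes seam point 8, within 8 mm (distance between probe_tip and seam8 below 0.008 m and value of joint tip_part above 0.001 m), for 0.15 s.
10. the tip, still pressed on the plate, reaches the end of the seam by the round stud (distance between probe_tip and seam9 below 0.008 m and value of joint tip_part above 0.001 m), for 0.15 s.
At the end, for the whole second after the job is handed in: The probe hangs in the fork of the stand, its collar lying on both prongs (origin 136 to 144 mm above the stand's foot, 25 mm before to 20 mm behind the hanging place, within 15 mm sideways), upright to 0.1 rad, at rest (x of probe in the frame of stand between -0.025 and 0.02 m and y of probe in the frame of stand between -0.015 and 0.015 m and z of probe in the frame of stand between 0.136 and 0.144 m and angle between probe's own z axis and vertical below 0.1 rad and linear speed of probe below 0.02 m/s); the robot touches nothing.
It fails at once if the spring tip is pushed to its stop (value of joint tip_part above 0.0132 m).
It fails at once if the probe moves faster than 0.15 m/s while its tip is pressed (value of joint tip_part above 0.001 m and linear speed of probe above 0.15 m/s).
It fails at once if the hammer, wrench or can is moved by more than 20 mm (distance of any of hammer, wrench, spray_can from where it was at the start of the episode above 0.02 m).
It also fails if it takes over 67 s, if anything falls off the work surface, if the arm or the gripper's body presses on something with over 40 N, if the wrist force passes 120 N, or if a joint passes its speed limit or range.

## Robot

A 6-joint arm with a two-finger parallel gripper is mounted at the origin on the work surface. World frame = base frame: x ahead of the robot, y to its left, z up, the work surface at z = 0. Lengths are in m, angles in rad, forces in N, time in s.
With the tool pointing down it reaches from about 0.325 to 0.9 m from the base axis. Payload 6.1 kg.
Tool frame: the origin (TCP) lies at the very end of the fingers, on their centre line; the grasp point (between the pads) lies 19 mm behind it; x points along the fingers, z is the direction in which the jaws open and shut, and the axes are right-handed (so a half turn about x gives the same grasp; the last joint's range is limited). The gripper opens to 85 mm and grips with 20 to 120 N. Pads are 22 mm wide; open, the fingers measure 114 mm over their backs; the gripper's body (76 mm by 85 mm) begins 54 mm behind the grasp point. The pads swing forward as they close: fully open they stand 13 mm farther back than shut.
Start: joints at [1.11, 0.22, 1.526, -0, 1.395, -0.126], TCP at [0.205, 0.59, 0.231] pointing down, gripper open.
Joint ranges: [-2.98, 2.98], [-0.91, 2.08], [0.09, 2.57], [-1.24, 4.39], [0.2, 2.65], [-2.68, 2.68]. Speed limits (rad/s): [2.57, 2.57, 3.01, 3.14, 3.14, 3.14].

## Interface

Orientations are given as a unit quaternion [w, x, y, z].
In Python, from station import env gives the robot as it stands.
- The arm moves only by the tool jog_arm, never from a script. Its argument "moves" is a list of rows, each an object with "translation": the shift along the tool's x, y, z in mm, a list of three; "dr": the turn, a rotation vector about the tool's x, y, z in degrees, a list of three. A call has 1 to 12 rows; each row shifts and turns the pose as measured when the row begins, along the tool's axes as they then stand; what a row does not reach is not made up. A row lasts 1/8 s, in which the tool goes at most 62.5 mm and 10.7 degrees, less where a joint would pass 70% of its speed; a pose out of reach is approached as far as the arm can. A call is refused whole if a number of a shift passes 62.5 or a number of a turn 10.7, either way. A call with a gripper value outside its range is refused whole. "grip" is the finger opening in mm, from 0 to 85.4, set as the call begins (left out, the last holds). The fingers move at their own pace and stop on an object; "grip_force" is the grip in N (left out, the last holds). Time passes only in rows, so rows that do not move let the fingers close. It gives the time, the measured TCP pose, the force and the opening at its end, in the units of the state.
- env.sense(): the state, without advancing time (a new reading comes with each control period).
- env.capture(name): name is "scene" or "top"; returns the picture (420x560x3 uint8, red, green, blue); there is no depth.
- env.camera_params(name): a dict with "camera_matrix" (3x3 intrinsics, pixels), "R" (3x3) and "t" (3): a world point X has camera coordinates R X + t. Camera axes: x right, y down, z forward; pixel columns grow to the right and rows downward; lengths in m; the calibration is good to about 2 mm. A picture is of the moment at which its call begins. camera_params takes no time and is no camera call.
- env.close_job(): hands the job in, once; it reports no verdict.
The state is a dict: "time_s": time; "joints": joint angles; "qvel": joint speeds; "tau": joint torques, N m; "position": TCP position; "ee_rot": TCP orientation; "force": force on the tool from outside, world axes, zero at the start; "ft_torque": the same for the moment, N m; "width": opening from 0.0 (shut) to 1.0 (fully open).
Only numpy, scipy, OpenCV 4.12 (cv2) and the standard library are available. Lean on these libraries where they do the work, as an engineer would, in place of code of your own. Each camera call takes 0.05 s, during which the arm holds its last target. There are 200 camera calls.

## Working session

There is one attempt and no reset: what is moved stays moved. The work goes in short steps, Python scripts to look and compute and a tool call to move; the robot and the scene stay as the last step left them, time stands still between calls to the robot, and variables do not carry over. Pictures are saved under pics/ and viewed, about 8 in all and at most 12, crops included, and the job is handed in when it is done.

Besides the shell and the picture viewer there is one more tool, called by a JSON object that holds its "method" and its "body". jog_arm: Moves the arm, as the interface text tells. Its arguments: {"type":"object","properties":{"moves":{"type":"array","items":{"type":"object","properties":{"translation":{"type":"array","items":{"type":"number"}},"dr":{"type":"array","items":{"type":"number"}}}}},"grip":{"type":"number"},"grip_force":{"type":"number"}},"required":["moves"]}

```bash
mkdir -p pics; ls
python3 - <<'E'
from station import env
import cv2,numpy as np
s=env.sense();print(s)
for n in("scene","top"):
    im=env.capture(n);cv2.imwrite(f"pics/{n}0.png",cv2.resize(im[:,:,::-1],(800,600),interpolation=cv2.INTER_CUBIC));np.save(f"{n}0.npy",im)
    p=env.camera_params(n);print(n,{k:np.round(v,4).tolist() for k,v in p.items()})
E
```

```text
pics
{'time_s': 0.0, 'joints': array([ 1.10990722e+00,  2.21214908e-01,  1.52757364e+00, -7.02504888e-07,
        1.39467096e+00, -1.26121750e-01]), 'qvel': array([-0.00221697, -0.00183694,  0.00031508,  0.00052587,  0.00068   ,
       -0.00077982]), 'tau': array([-1.91806866e-03, -4.96883905e+01, -3.89405143e+01, -4.04168004e-04,
        1.06235550e-02, -5.00510566e-05]), 'position': array([0.20510182, 0.58977832, 0.230226  ]), 'ee_rot': array([ 0.57573166, -0.41002223,  0.57689499,  0.40939834]), 'force': array([ 0.07417015,  0.14450915, -0.5984832 ]), 'ft_torque': array([ 0.03630113, -0.03061   ,  0.0426778 ]), 'width': 1.0001148236505928}
scene {'camera_matrix': [[425.2137, 0.0, 275.9307], [0.0, 425.2137, 210.5792], [0.0, 0.0, 1.0]], 'R': [[-0.6266, 0.7791, 0.0183], [0.571, 0.475, -0.6696], [-0.5304, -0.4092, -0.7425]], 't': [0.3561, -0.2486, 1.7332]}
top {'camera_matrix': [[458.5162, 0.0, 285.8053], [0.0, 458.5162, 207.9836], [0.0, 0.0, 1.0]], 'R': [[0.0251, -0.9997, 0.0042], [-0.9779, -0.0255, -0.2077], [0.2077, 0.0011, -0.9782]], 't': [-0.0119, 0.5815, 1.4798]}
```

View pics/scene0.png

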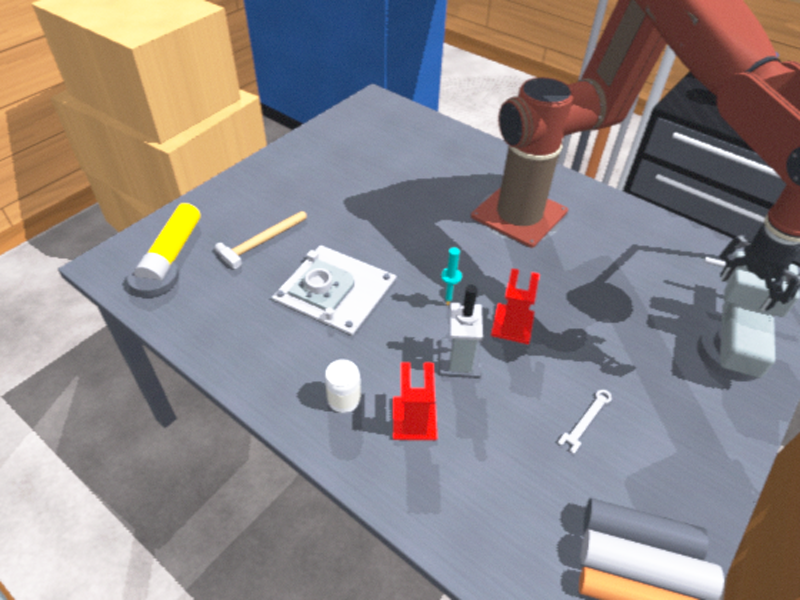

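View pics/top0.png

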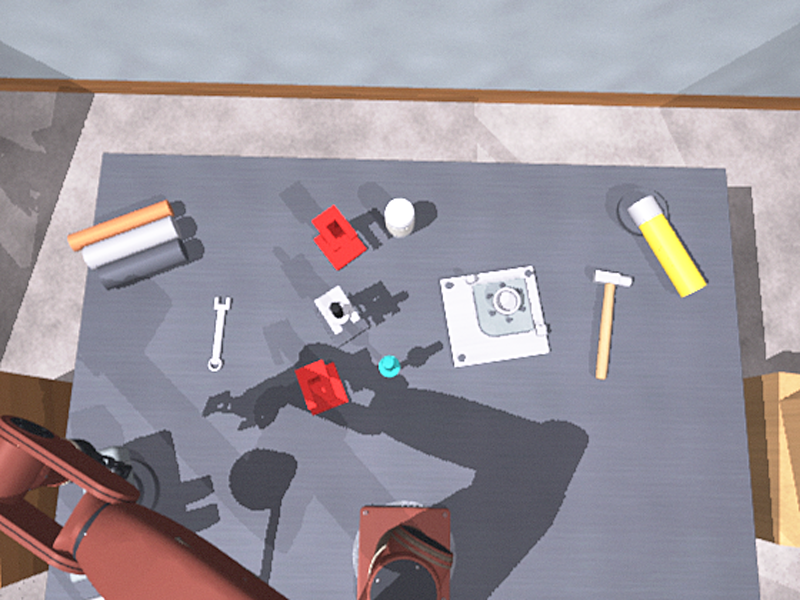

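Candidates (800x600 pixels): stands are grey at scene (465,335), red at (517,305), red at (415,400). Probes are black at (468,305), turquoise at (452,270). The grey stand with the black-handled probe fits the description; I'll confirm it in an enlarged crop.

```bash
cat > h.py <<'E'
import numpy as np,cv2
def crop(im,x0,y0,w,h,s):
    c=cv2.resize(im[y0:y0+h,x0:x0+w,::-1],None,fx=s,fy=s,interpolation=cv2.INTER_CUBIC)
    for x in range((x0+9)//10*10,x0+w,10):
        cv2.line(c,(int((x-x0+.5)*s),0),(int((x-x0+.5)*s),6),(0,0,255),1)
        cv2.putText(c,str(x),(int((x-x0+.5)*s)-10,16),0,.33,(0,0,255),1)
    for y in range((y0+9)//10*10,y0+h,10):
        cv2.line(c,(0,int((y-y0+.5)*s)),(6,int((y-y0+.5)*s)),(0,0,255),1)
        cv2.putText(c,str(y),(8,int((y-y0+.5)*s)+4),0,.33,(0,0,255),1)
    return c
def proj(p,X):
    c=p["R"]@np.asarray(X,float).T+np.asarray(p["t"])[:,None]; u=p["camera_matrix"]@c
    return (u[:2]/u[2]).T
def atz(p,uv,z):
    d=p["R"].T@np.linalg.inv(p["camera_matrix"])@np.array([uv[0],uv[1],1.]); o=-p["R"].T@p["t"]
    return o+d*(z-o[2])/d[2]
def tri(ps,uvs):
    A=[];b=[]
    for p,uv in zip(ps,uvs):
        d=p["R"].T@np.linalg.inv(p["camera_matrix"])@np.array([uv[0],uv[1],1.]);d/=np.linalg.norm(d)
        o=-p["R"].T@p["t"];M=np.eye(3)-np.outer(d,d);A.append(M);b.append(M@o)
    return np.linalg.lstsq(np.vstack(A),np.hstack(b),rcond=None)[0]
E
python3 - <<'E'
from h import *
t=np.load("top0.npy");s=np.load("scene0.npy")
cv2.imwrite("pics/a.png",np.hstack([crop(t,303,180,88,82,5),crop(t,212,180,70,82,5)]))
cv2.imwrite("pics/b.png",np.hstack([crop(s,188,168,92,90,5),crop(s,300,185,65,90,5)]))
E
```

```text
(no output)
```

View pics/a.png

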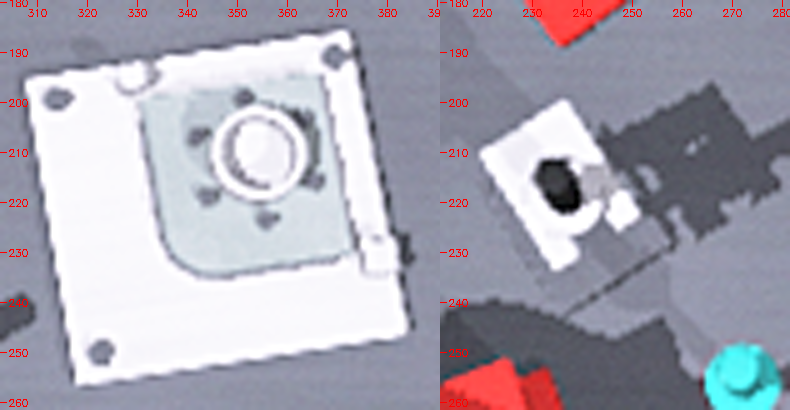

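View pics/b.png

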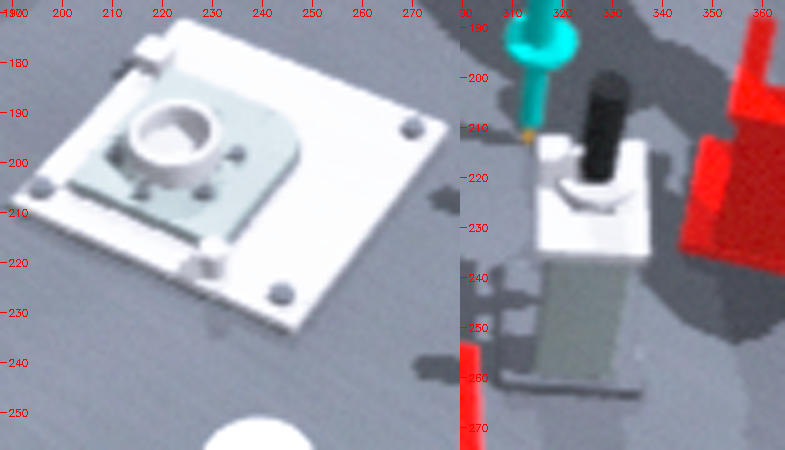

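Crop a shows the white/grey stand with the black-handled probe (top pixel ~(234,215), handle top at scene (329,201)), with its fork opening to the lower right. The weldment's rounded corner is lower left at ~(337,232), the square block at (378,231) and the round stud at (329,195). Crop b agrees. The red stands and the turquoise probe are separate.

```bash
cat > fit.py <<'E'
from station import env
from h import *
from scipy.optimize import least_squares
from scipy.spatial.transform import Rotation as Ro
P={n:env.camera_params(n) for n in("top","scene")}
a=lambda x,y:(x/5+302.5,y/5+179.5); b=lambda x,y:(x/5+187.5,y/5+167.5)
obs=[("top",(108,115,12),a(25,80)),("top",(108,-115,12),a(350,30)),("top",(-108,-115,12),a(410,328)),("top",(-108,115,12),a(77,384)),
("scene",(-108,-115,12),b(185,18)),("scene",(-108,115,12),b(449,127)),("scene",(108,115,12),b(295,324)),("scene",(108,-115,12),b(15,205)),
("top",(80,40,24),a(140,100)),("top",(80,-85,24),a(322,75)),("top",(-50,-85,24),a(350,255)),("scene",(80,-85,24),b(68,184))]
def W(q,X):
    c,s=np.cos(q[2]),np.sin(q[2]);X=np.array(X)/1000
    return np.c_[q[0]+c*X[:,0]-s*X[:,1],q[1]+s*X[:,0]+c*X[:,1],X[:,2]]
def r(q): return np.ravel([proj(P[n],W(q,[X]))[0]-uv for n,X,uv in obs])
f=least_squares(r,[.6,-.2,0.1],loss="soft_l1");q=f.x
print("weldment",q.round(4));print(r(q).reshape(-1,2).round(1).tolist())
def L(X): c,s=np.cos(q[2]),np.sin(q[2]);d=X[:2]-q[:2];return (np.array([c*d[0]+s*d[1],-s*d[0]+c*d[1]])*1000).round(1)
blk=tri([P["top"],P["scene"]],[a(380,256),b(155,44)]);std=tri([P["top"],P["scene"]],[a(135,76),b(213,245)])
print("block",blk,L(blk),L(atz(P["top"],a(380,256),.03)),"stud",std,L(std),L(atz(P["top"],a(135,76),.037)))
g=lambda x,y:((x-440)/5+211.5,y/5+179.5); k=lambda x,y:((x-460)/5+299.5,y/5+184.5)
print("handle top",tri([P["top"],P["scene"]],[g(553,176),k(610,82)]), "at.225",atz(P["top"],g(553,176),.225),atz(P["scene"],k(610,82),.225))
for n,p in [("post+y",g(480,150)),("post-y",g(565,98)),("prong+y end",g(558,271)),("prong-y end",g(640,215))]: print(n,atz(P["top"],p,.14).round(4))
for p in [(538,135),(645,140),(650,255),(537,252)]: print("scene",atz(P["scene"],k(*p),.14).round(4))
s=env.sense();print(Ro.from_quat(np.roll(s["ee_rot"],-1)).as_matrix().round(3))
E
python3 fit.py
```

```text
weldment [ 0.5527 -0.2035  0.1798]
[[-0.2, 0.0], [-0.5, 0.3], [-0.3, 1.2], [-0.2, 0.4], [-0.8, 0.1], [-0.3, -0.4], [-0.3, 0.6], [-0.8, -0.7], [-0.3, -0.2], [-1.2, -0.6], [0.4, 0.0], [-0.0, -0.9]]
block [ 0.51670569 -0.31277563  0.03542811] [ -55.  -101.1] [ -54.4 -102.2] stud [ 0.63615829 -0.14490947  0.03917909] [92.6 42.7] [93.5 41.4]
handle top [0.52221137 0.15603662 0.22633815] at.225 [0.52231495 0.15648677 0.225     ] [0.52122266 0.15514911 0.225     ]
post+y [0.5544 0.2135 0.14  ]
post-y [0.5898 0.1611 0.14  ]
prong+y end [0.478  0.1602 0.14  ]
prong-y end [0.5151 0.1101 0.14  ]
scene [0.5143 0.1084 0.14  ]
scene [0.4754 0.1617 0.14  ]
scene [0.5497 0.2141 0.14  ]
scene [0.5904 0.1615 0.14  ]
[[-0.001 -0.944  0.329]
 [-0.002  0.329  0.944]
 [-1.     0.    -0.002]]
```

{"method": "jog_arm", "body": {"moves": [{"translation": [-3, -45, -31]}, {"translation": [-3, -45, -31]}, {"translation": [-3, -45, -31]}, {"translation": [-3, -45, -31]}, {"translation": [-3, -45, -31]}, {"translation": [0, -45, -31]}, {"translation": [0, -45, -31]}, {"translation": [0, -45, -31]}, {"translation": [0, -45, -31]}, {"translation": [0, -35, -26]}, {"translation": [0, 0, 0]}], "grip": 85}}

```text
schema error: expected keys translation, dr
```

```bash
cat > to.py <<'E'
import sys
from station import env
import numpy as np
from scipy.spatial.transform import Rotation as Ro
s=env.sense();R=Ro.from_quat(np.roll(s["ee_rot"],-1)).as_matrix()
g=np.array(list(map(float,sys.argv[1:4])))
print(s["time_s"],s["position"].round(4),"tool mm",(R.T@(g-s["position"])*1000).round(1),"tilt deg",np.degrees(R[2,1:]).round(2),"F",s["force"].round(2),s["width"],s["joints"].round(2));print(R.round(4).tolist())
E
python3 to.py .522 .156 .178
```

```text
0.1 [0.2051 0.5898 0.2303] tool mm [  52.7 -441.8 -305.5] tilt deg [ 0.01 -0.1 ] F [ 0.98 -0.46 -0.6 ] 0.997969061447477 [ 1.11  0.22  1.53 -0.    1.39 -0.13]
[[-0.0008, -0.9445, 0.3285], [-0.0016, 0.3285, 0.9445], [-1.0, 0.0002, -0.0018]]
```

{"method": "jog_arm", "body": {"moves": [{"translation": [-3, -45, -31], "dr": [0, 0, 0]}, {"translation": [-3, -45, -31], "dr": [0, 0, 0]}, {"translation": [-3, -45, -31], "dr": [0, 0, 0]}, {"translation": [-3, -45, -31], "dr": [0, 0, 0]}, {"translation": [-3, -45, -31], "dr": [0, 0, 0]}, {"translation": [0, -45, -31], "dr": [0, 0, 0]}, {"translation": [0, -45, -31], "dr": [0, 0, 0]}, {"translation": [0, -45, -31], "dr": [0, 0, 0]}, {"translation": [0, -45, -31], "dr": [0, 0, 0]}, {"translation": [0, -35, -26], "dr": [0, 0, 0]}, {"translation": [0, 0, 0], "dr": [0, 0, 0]}], "grip": 85}}

```text
time_s: 1.48
position: [0.5277, 0.1429, 0.2411]
ee_rot: [0.573, -0.411, 0.579, 0.41]
force: [-1.4, 0.5, -0.7]
width: 0.994
```

```bash
python3 to.py .522 .156 .178
```

```text
1.475 [0.5277 0.1429 0.2411] tool mm [63.1  9.4 11. ] tilt deg [ 0.2  -0.41] F [-1.37  0.54 -0.67] 0.9936878706157276 [ 0.12  0.03  1.71 -0.    1.4  -1.11]
[[-0.0056, -0.9454, 0.326], [-0.0055, 0.326, 0.9454], [-1.0, 0.0035, -0.0071]]
```

{"method": "jog_arm", "body": {"moves": [{"translation": [0, 9, 11], "dr": [0, -0.4, -0.2]}, {"translation": [20, 0, 0], "dr": [0, 0, 0]}, {"translation": [20, 0, 0], "dr": [0, 0, 0]}, {"translation": [18, 0, 0], "dr": [0, 0, 0]}, {"translation": [0, 0, 0], "dr": [0, 0, 0]}, {"translation": [0, 0, 0], "dr": [0, 0, 0]}]}}

```text
time_s: 2.22
position: [0.5181, 0.1649, 0.1814]
ee_rot: [0.575, -0.411, 0.574, 0.414]
force: [0.3, -0.8, 0.6]
width: 0.997
```

```bash
python3 to.py .522 .156 .178
python3 - <<'E'
from station import env
from h import *
t=env.capture("top");s=env.capture("scene")
cv2.imwrite("pics/c.png",np.hstack([crop(s,270,150,110,110,5)]))
E
```

```text
2.225 [0.5181 0.1649 0.1814] tool mm [ 3.3 -6.5 -7.2] tilt deg [0.11 0.18] F [ 0.31 -0.81  0.64] 0.9974435688413792 [ 0.16  0.07  1.79  0.    1.28 -1.09]
[[-0.0008, -0.9476, 0.3195], [0.0036, 0.3195, 0.9476], [-1.0, 0.0019, 0.0031]]
```

View pics/c.png

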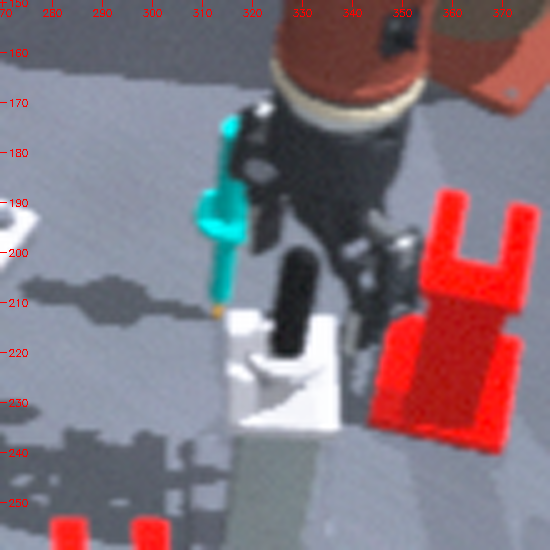

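The fingers straddle the black handle (handle top ~(329,200)) over the grey stand. The TCP is 6–7 mm off laterally, because moves overshoot a little, so I'll trim that and close.

{"method": "jog_arm", "body": {"moves": [{"translation": [2, -3, -3.5], "dr": [0, 0.1, -0.1]}, {"translation": [1, -2, -2], "dr": [0, 0, 0]}, {"translation": [0, 0, 0], "dr": [0, 0, 0]}, {"translation": [0, 0, 0], "dr": [0, 0, 0]}]}}

```text
time_s: 2.82
position: [0.5227, 0.1568, 0.1798]
ee_rot: [0.576, -0.412, 0.573, 0.412]
force: [-0.2, 0.6, 0.4]
width: 0.995
```

```bash
python3 to.py .522 .156 .178
```

```text
2.825 [0.5227 0.1568 0.1798] tool mm [ 1.8  0.4 -1. ] tilt deg [-0.15  0.14] F [-0.19  0.64  0.41] 0.9946315068683645 [ 0.15  0.07  1.79  0.    1.28 -1.1 ]
[[0.0032, -0.947, 0.3211], [0.0015, 0.3211, 0.947], [-1.0, -0.0026, 0.0024]]
```

{"method": "jog_arm", "body": {"moves": [{"translation": [0, 0, 0], "dr": [0, 0, 0]}, {"translation": [0, 0, 0], "dr": [0, 0, 0]}, {"translation": [0, 0, 0], "dr": [0, 0, 0]}, {"translation": [0, 0, 0], "dr": [0, 0, 0]}, {"translation": [0, 0, 0], "dr": [0, 0, 0]}, {"translation": [0, 0, 0], "dr": [0, 0, 0]}, {"translation": [0, 0, 0], "dr": [0, 0, 0]}, {"translation": [0, 0, 0], "dr": [0, 0, 0]}], "grip": 10, "grip_force": 70}}

```text
time_s: 3.82
position: [0.5228, 0.1572, 0.18]
ee_rot: [0.576, -0.412, 0.573, 0.412]
force: [0.0, 0.6, 0.2]
width: 0.262
```

```bash
python3 to.py .5227 .1568 .1798
```

```text
3.825 [0.5228 0.1572 0.18  ] tool mm [ 0.2 -0.  -0.4] tilt deg [-0.16  0.17] F [0.01 0.62 0.24] 0.26209499932912206 [ 0.15  0.07  1.79  0.    1.28 -1.1 ]
[[0.0036, -0.9471, 0.3208], [0.0019, 0.3209, 0.9471], [-1.0, -0.0028, 0.0029]]
```

{"method": "jog_arm", "body": {"moves": [{"translation": [-5, 0, 0], "dr": [0, 0, 0]}, {"translation": [-15, 0, 0], "dr": [0, 0, 0]}, {"translation": [-20, 0, 0], "dr": [0, 0, 0]}, {"translation": [-20, 0, 0], "dr": [0, 0, 0]}, {"translation": [-20, 0, 0], "dr": [0, 0, 0]}, {"translation": [-20, 0, 0], "dr": [0, 0, 0]}, {"translation": [-15, 0, 0], "dr": [0, 0, 0]}, {"translation": [-5, 0, 0], "dr": [0, 0, 0]}, {"translation": [0, 0, 0], "dr": [0, 0, 0]}, {"translation": [0, 0, 0], "dr": [0, 0, 0]}]}}

```text
time_s: 5.08
position: [0.5207, 0.1563, 0.3059]
ee_rot: [0.575, -0.412, 0.575, 0.412]
force: [-0.5, -0.6, -3.7]
width: 0.262
```

```bash
cat > seam.py <<'E'
import numpy as np
q=np.array([.5527,-.2035,.1798])
def loc(s):
    s=np.asarray(s,float);o=np.zeros(s.shape+(2,))
    th=np.clip((s-80)/40,0,np.pi/2)
    o[...,0]=-15-40*np.cos(th)+np.maximum(s-80-20*np.pi,0)
    o[...,1]=5+40*np.sin(th)-np.maximum(80-s,0)
    return o
def wor(l):
    c,s=np.cos(q[2]),np.sin(q[2]);l=np.asarray(l)/1000
    return np.stack([q[0]+c*l[...,0]-s*l[...,1],q[1]+s*l[...,0]+c*l[...,1]],-1)
S=np.linspace(0,160+20*np.pi,10)
if __name__=="__main__":
    print(loc(S).round(1).tolist());print(wor(loc(S)).round(4).tolist())
E
python3 seam.py; python3 to.py .4979 -.288 .30
python3 - <<'E'
from station import env
from h import *
t=env.capture("top");s=env.capture("scene")
cv2.imwrite("pics/d.png",np.hstack([crop(s,270,120,110,120,5)]))
E
```

```text
[[-55.0, -75.0], [-55.0, -50.2], [-55.0, -25.5], [-55.0, -0.7], [-50.6, 23.3], [-33.3, 40.6], [-9.3, 45.0], [15.5, 45.0], [40.2, 45.0], [65.0, 45.0]]
[[0.512, -0.2871], [0.5076, -0.2628], [0.5031, -0.2384], [0.4987, -0.214], [0.4988, -0.1896], [0.5127, -0.1696], [0.5355, -0.1609], [0.5599, -0.1565], [0.5842, -0.152], [0.6086, -0.1476]]
5.075 [0.5207 0.1563 0.3059] tool mm [   5.6 -121.1 -428. ] tilt deg [0.03 0.03] F [-0.48 -0.6  -3.71] 0.2624898978267577 [ 0.15 -0.01  1.64  0.    1.52 -1.1 ]
[[-0.0004, -0.947, 0.3212], [0.0006, 0.3212, 0.947], [-1.0, 0.0006, 0.0005]]
```

View pics/d.png

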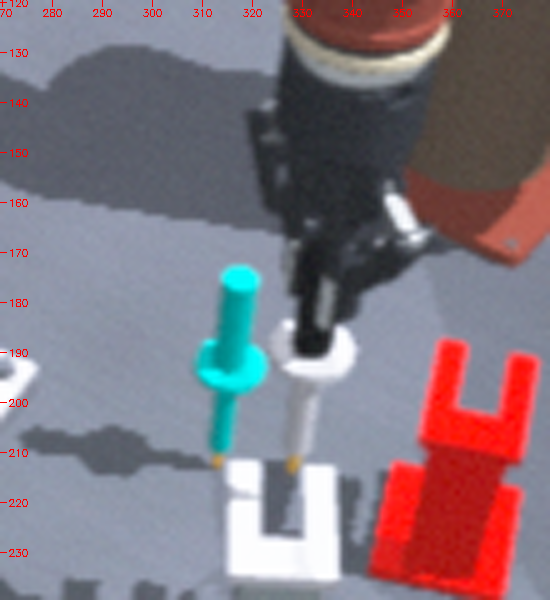

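The probe hangs straight in the jaws, with its tip at ~(328,213) above the empty grey fork.

{"method": "jog_arm", "body": {"moves": [{"translation": [0, -6, -19], "dr": [0, 0, 0]}, {"translation": [0, -9, -28.6], "dr": [0, 0, 0]}, {"translation": [0, -12, -38], "dr": [0, 0, 0]}, {"translation": [0, -12, -38], "dr": [0, 0, 0]}, {"translation": [0, -12, -38], "dr": [0, 0, 0]}, {"translation": [0, -12, -38], "dr": [0, 0, 0]}, {"translation": [0, -12, -38], "dr": [0, 0, 0]}, {"translation": [0, -12, -38], "dr": [0, 0, 0]}, {"translation": [0, -12, -38], "dr": [0, 0, 0]}, {"translation": [0, -12, -38], "dr": [0, 0, 0]}, {"translation": [0, -9, -28], "dr": [0, 0, 0]}, {"translation": [0, -6, -19], "dr": [0, 0, 0]}]}}

```text
time_s: 6.68
position: [0.5042, -0.2842, 0.3007]
ee_rot: [0.572, -0.41, 0.578, 0.413]
force: [-0.8, 0.2, -3.0]
width: 0.266
```

{"method": "jog_arm", "body": {"moves": [{"translation": [0, 0, 0], "dr": [0, 0, 0]}, {"translation": [0, 0, 0], "dr": [0, 0, 0]}]}}

```text
time_s: 6.92
position: [0.5032, -0.2852, 0.3]
ee_rot: [0.572, -0.409, 0.579, 0.413]
force: [-0.8, -1.0, -3.5]
width: 0.263
```

```bash
python3 to.py .512 -.2871 .1735
```

```text
6.925 [ 0.5032 -0.2852  0.3   ] tool mm [126.4 -10.2   1.5] tilt deg [ 0.6  -0.24] F [-0.8  -1.   -3.55] 0.2634698694309719 [-0.65  0.08  1.55 -0.01  1.52 -1.89]
[[-0.0113, -0.9456, 0.3251], [-0.0005, 0.3251, 0.9457], [-0.9999, 0.0105, -0.0041]]
```

{"method": "jog_arm", "body": {"moves": [{"translation": [10, -3, 0.5], "dr": [0, -0.1, -0.4]}, {"translation": [20, -3, 0.5], "dr": [0, 0, 0]}, {"translation": [20, -2, 0], "dr": [0, 0, 0]}, {"translation": [20, -1, 0], "dr": [0, 0, 0]}, {"translation": [20, 0, 0], "dr": [0, 0, 0]}, {"translation": [15, 0, 0], "dr": [0, 0, 0]}, {"translation": [10, 0, 0], "dr": [0, 0, 0]}, {"translation": [4, 0, 0], "dr": [0, 0, 0]}, {"translation": [0, 0, 0], "dr": [0, 0, 0]}, {"translation": [0, 0, 0], "dr": [0, 0, 0]}]}}

```text
time_s: 8.18
position: [0.5125, -0.2809, 0.1702]
ee_rot: [0.573, -0.411, 0.575, 0.415]
force: [0.0, -0.1, -3.5]
width: 0.264
```

```bash
python3 to.py .512 -.2871 .1575
python3 - <<'E'
from station import env
from h import *
from seam import *
t=env.capture("top");s=env.capture("scene");p=env.sense()["position"]
tip=[*p[:2],p[2]-.1375];print("tip",tip)
for n in("top","scene"):
    P=env.camera_params(n);print(n,proj(P,[tip,[*wor(loc(S))[0],.012],[*wor(loc(S))[9],.012]]).round(1).tolist())
cv2.imwrite("pics/e.png",np.hstack([crop(s,180,130,100,100,5)]))
cv2.imwrite("pics/et.png",crop(t,303,170,100,90,5))
E
```

```text
8.175 [ 0.5125 -0.2809  0.1702] tool mm [12.6 -1.6 -6. ] tilt deg [0.38 0.  ] F [ 0.04 -0.09 -3.52] 0.26404913629808907 [-0.64  0.18  1.69 -0.    1.28 -1.88]
[[-0.0063, -0.9481, 0.318], [0.0022, 0.318, 0.9481], [-1.0, 0.0066, 0.0001]]
tip [np.float64(0.512511592127199), np.float64(-0.2809647187009947), np.float64(0.03273575637732809)]
top [[369.0, 231.8], [369.7, 232.9], [329.2, 204.4]]
scene [[225.7, 180.1], [225.0, 183.3], [235.2, 216.6]]
```

View pics/e.png

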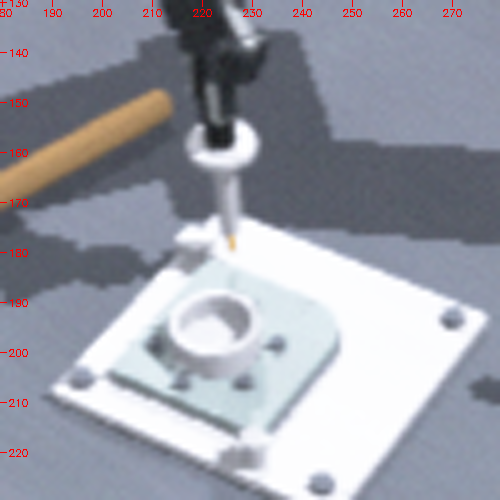

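The tip shows at scene (226,179) beside the seam start, by the square block at ~(218,178). The prediction was (225.7,180.1), so they agree.

{"method": "jog_arm", "body": {"moves": [{"translation": [2, -0.8, -2], "dr": [0, 0, -0.25]}, {"translation": [4, -0.3, -2], "dr": [0, 0, 0]}, {"translation": [4, 0, -1], "dr": [0, 0, 0]}, {"translation": [3, 0, 0], "dr": [0, 0, 0]}, {"translation": [0, 0, 0], "dr": [0, 0, 0]}, {"translation": [0, 0, 0], "dr": [0, 0, 0]}]}}

```text
time_s: 9.02
position: [0.512, -0.2868, 0.1569]
ee_rot: [0.574, -0.413, 0.574, 0.413]
force: [0.4, 0.3, -3.7]
width: 0.262
```

```bash
python3 to.py .512 -.2871 .1435
```

```text
9.025 [ 0.512  -0.2868  0.1569] tool mm [13.4 -0.1 -0.3] tilt deg [ 0.05 -0.02] F [ 0.37  0.26 -3.65] 0.2623739027362699 [-0.64  0.19  1.7  -0.    1.25 -1.89]
[[-0.0009, -0.948, 0.3184], [0.0, 0.3184, 0.948], [-1.0, 0.0009, -0.0003]]
```

{"method": "jog_arm", "body": {"moves": [{"translation": [2, 0, 0], "dr": [0, 0, 0]}, {"translation": [3, 0, 0], "dr": [0, 0, 0]}, {"translation": [3, 0, 0], "dr": [0, 0, 0]}, {"translation": [2.5, 0, 0], "dr": [0, 0, 0]}, {"translation": [1.5, 0, 0], "dr": [0, 0, 0]}, {"translation": [0, 0, 0], "dr": [0, 0, 0]}, {"translation": [0, 0, 0], "dr": [0, 0, 0]}]}}

```text
time_s: 9.9
position: [0.5126, -0.2871, 0.1452]
ee_rot: [0.574, -0.413, 0.574, 0.413]
force: [-0.9, 1.1, -0.5]
width: 0.263
```

```bash
python3 to.py .512 -.2871 .1435;python3 - <<'E'
from seam import *
R=np.array([[-.948,.3184],[.3184,.948]]) # rows: x,y ; cols tool y,z
s=np.arange(0,160+20*np.pi+3.7,3.75);w=wor(loc(s))*1000
print((np.diff(w,axis=0)@R).round(1).tolist())
E
```

```text
9.9 [ 0.5126 -0.2871  0.1452] tool mm [ 1.7  0.6 -0.2] tilt deg [-0.03 -0.04] F [-0.87  1.06 -0.47] 0.2631802492468888 [-0.64  0.21  1.71 -0.    1.22 -1.89]
[[0.0003, -0.948, 0.3183], [-0.0009, 0.3183, 0.948], [-1.0, -0.0006, -0.0007]]
[[1.8, 3.3], [1.8, 3.3], [1.8, 3.3], [1.8, 3.3], [1.8, 3.3], [1.8, 3.3], [1.8, 3.3], [1.8, 3.3], [1.8, 3.3], [1.8, 3.3], [1.8, 3.3], [1.8, 3.3], [1.8, 3.3], [1.8, 3.3], [1.8, 3.3], [1.8, 3.3], [1.8, 3.3], [1.8, 3.3], [1.8, 3.3], [1.8, 3.3], [1.8, 3.3], [1.7, 3.3], [1.4, 3.5], [1.1, 3.6], [0.8, 3.7], [0.4, 3.7], [0.1, 3.7], [-0.3, 3.7], [-0.6, 3.7], [-1.0, 3.6], [-1.3, 3.5], [-1.6, 3.4], [-1.9, 3.2], [-2.2, 3.0], [-2.5, 2.8], [-2.8, 2.5], [-3.0, 2.3], [-3.2, 2.0], [-3.3, 1.8], [-3.3, 1.8], [-3.3, 1.8], [-3.3, 1.8], [-3.3, 1.8], [-3.3, 1.8], [-3.3, 1.8], [-3.3, 1.8], [-3.3, 1.8], [-3.3, 1.8], [-3.3, 1.8], [-3.3, 1.8], [-3.3, 1.8], [-3.3, 1.8], [-3.3, 1.8], [-3.3, 1.8], [-3.3, 1.8], [-3.3, 1.8], [-3.3, 1.8], [-3.3, 1.8], [-3.3, 1.8], [-3.3, 1.8]]
```

{"method": "jog_arm", "body": {"moves": [{"translation": [0, 1, 1.8], "dr": [0, 0, 0]}, {"translation": [0, 1.8, 3.3], "dr": [0, 0, 0]}, {"translation": [0, 1.8, 3.3], "dr": [0, 0, 0]}, {"translation": [0, 1.8, 3.3], "dr": [0, 0, 0]}, {"translation": [0, 1.8, 3.3], "dr": [0, 0, 0]}, {"translation": [0, 1.8, 3.3], "dr": [0, 0, 0]}, {"translation": [0, 1.8, 3.3], "dr": [0, 0, 0]}, {"translation": [0, 1.8, 3.3], "dr": [0, 0, 0]}]}}

```text
time_s: 10.9
position: [0.508, -0.2591, 0.1462]
ee_rot: [0.574, -0.415, 0.574, 0.411]
force: [0.9, -1.0, -1.0]
width: 0.266
```

```bash
cat > tr.py <<'E'
from station import env
from seam import *
from scipy.spatial.transform import Rotation as Ro
s=env.sense();R=Ro.from_quat(np.roll(s["ee_rot"],-1)).as_matrix();p=s["position"]
tip=p+R[:,0]*.1375
u=np.arange(0,223,.1);w=wor(loc(u));d=np.linalg.norm(w-tip[:2],axis=1);i=d.argmin()
print(s["time_s"],"s",u[i].round(1),"off",(d[i]*1e3).round(1),"F",s["force"].round(1),"tcpz",p[2].round(4),"tilt",np.degrees(R[2,1:]).round(2))
# aim: 13 ahead points from s, correcting offset
t=np.minimum(u[i]+3.75*np.arange(0,13),222.8);W=wor(loc(t))
print("err tool yz",((R[:2,1:].T@(w[i]-tip[:2]))*1e3).round(1),"steps",(np.diff(W,axis=0)@R[:2,1:]*1e3).round(1).tolist())
E
python3 tr.py
```

```text
10.9 s 27.6 off 1.3 F [ 0.9 -1.  -1. ] tcpz 0.1462 tilt [-0.24 -0.23]
err tool yz [ 1.2 -0.6] steps [[1.8, 3.3], [1.8, 3.3], [1.8, 3.3], [1.8, 3.3], [1.8, 3.3], [1.8, 3.3], [1.8, 3.3], [1.8, 3.3], [1.8, 3.3], [1.8, 3.3], [1.8, 3.3], [1.8, 3.3]]
```

{"method": "jog_arm", "body": {"moves": [{"translation": [0.3, 2.1, 3.1], "dr": [0, -0.05, 0.05]}, {"translation": [0.3, 2.1, 3.1], "dr": [0, -0.05, 0.05]}, {"translation": [0.3, 2.1, 3.1], "dr": [0, -0.05, 0.05]}, {"translation": [0.3, 1.8, 3.3], "dr": [0, 0, 0]}, {"translation": [0.2, 1.8, 3.3], "dr": [0, 0, 0]}, {"translation": [0.2, 1.8, 3.3], "dr": [0, 0, 0]}, {"translation": [0.2, 1.8, 3.3], "dr": [0, 0, 0]}, {"translation": [0.2, 1.8, 3.3], "dr": [0, 0, 0]}, {"translation": [0.2, 1.8, 3.3], "dr": [0, 0, 0]}, {"translation": [0.2, 1.8, 3.3], "dr": [0, 0, 0]}]}}

```text
time_s: 12.15
position: [0.5004, -0.2201, 0.1441]
ee_rot: [0.574, -0.414, 0.574, 0.412]
force: [0.4, -2.3, -0.8]
width: 0.261
```

```bash
python3 tr.py
```

```text
12.15 s 67.7 off 0.8 F [ 0.4 -2.3 -0.8] tcpz 0.1441 tilt [-0.16 -0.09]
err tool yz [ 0.7 -0.3] steps [[1.8, 3.3], [1.8, 3.3], [1.8, 3.3], [1.7, 3.3], [1.4, 3.5], [1.1, 3.6], [0.8, 3.7], [0.4, 3.7], [0.1, 3.7], [-0.3, 3.7], [-0.6, 3.7], [-1.0, 3.6]]
```

{"method": "jog_arm", "body": {"moves": [{"translation": [0.1, 2.0, 3.2], "dr": [0, 0, 0.05]}, {"translation": [0.1, 2.0, 3.2], "dr": [0, 0, 0.05]}, {"translation": [0.1, 1.8, 3.3], "dr": [0, 0, 0]}, {"translation": [0.1, 1.5, 3.4], "dr": [0, 0, 0]}, {"translation": [0.1, 1.2, 3.5], "dr": [0, 0, 0]}, {"translation": [0.1, 0.8, 3.6], "dr": [0, 0, 0]}, {"translation": [0.1, 0.4, 3.7], "dr": [0, 0, 0]}, {"translation": [0.1, 0.1, 3.7], "dr": [0, 0, 0]}]}}

```text
time_s: 13.15
position: [0.4992, -0.1888, 0.143]
ee_rot: [0.573, -0.413, 0.575, 0.412]
force: [-0.8, -1.7, -0.3]
width: 0.263
```

```bash
python3 tr.py
```

```text
13.15 s 99.6 off 0.1 F [-0.8 -1.7 -0.3] tcpz 0.143 tilt [ 0.01 -0.13]
err tool yz [0.1 0. ] steps [[-0.1, 3.7], [-0.5, 3.7], [-0.8, 3.7], [-1.2, 3.6], [-1.5, 3.4], [-1.8, 3.3], [-2.1, 3.1], [-2.4, 2.9], [-2.6, 2.7], [-2.9, 2.4], [-3.1, 2.1], [-3.3, 1.9]]
```

{"method": "jog_arm", "body": {"moves": [{"translation": [0, -0.3, 3.6], "dr": [0, 0, 0]}, {"translation": [0, -0.7, 3.6], "dr": [0, 0, 0]}, {"translation": [0, -1.0, 3.6], "dr": [0, 0, 0]}, {"translation": [0, -1.4, 3.5], "dr": [0, 0, 0]}, {"translation": [0, -1.7, 3.3], "dr": [0, 0, 0]}, {"translation": [0, -2.0, 3.1], "dr": [0, 0, 0]}, {"translation": [0, -2.3, 2.9], "dr": [0, 0, 0]}, {"translation": [0, -2.5, 2.7], "dr": [0, 0, 0]}]}}

```text
time_s: 14.15
position: [0.5185, -0.1653, 0.1419]
ee_rot: [0.572, -0.412, 0.576, 0.414]
force: [-1.9, -2.0, -0.5]
width: 0.26
```

```bash
python3 tr.py
python3 - <<'E'
from station import env
from h import *
t=env.capture("top");s=env.capture("scene")
cv2.imwrite("pics/f.png",np.hstack([crop(s,180,130,100,100,5)]))
E
```

```text
14.15 s 130.3 off 0.9 F [-1.9 -2.  -0.5] tcpz 0.1419 tilt [ 0.3 -0.1]
err tool yz [-0.6 -0.6] steps [[-2.7, 2.6], [-2.9, 2.3], [-3.1, 2.1], [-3.3, 1.8], [-3.3, 1.8], [-3.3, 1.8], [-3.3, 1.8], [-3.3, 1.8], [-3.3, 1.8], [-3.3, 1.8], [-3.3, 1.8], [-3.3, 1.8]]
```

View pics/f.png

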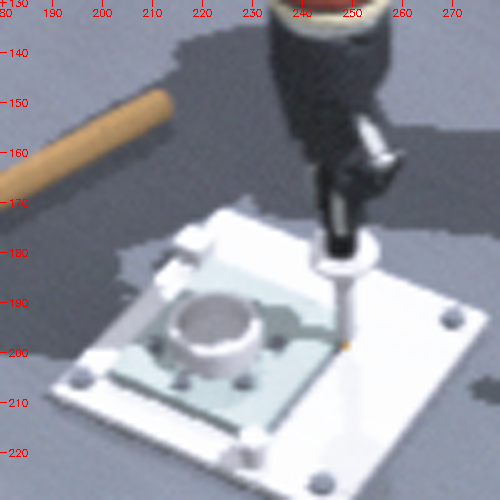

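The pressed tip sits at scene ~(248,198), right beside the rounded corner of the cover, with the probe upright. Carrying on along the +y side.

{"method": "jog_arm", "body": {"moves": [{"translation": [-0.2, -2.7, 2.3], "dr": [0, 0, -0.05]}, {"translation": [-0.2, -3.0, 2.0], "dr": [0, 0, -0.05]}, {"translation": [-0.2, -3.2, 1.8], "dr": [0, 0, -0.05]}, {"translation": [-0.2, -3.3, 1.7], "dr": [0, 0, -0.05]}, {"translation": [-0.2, -3.3, 1.7], "dr": [0, 0, 0]}, {"translation": [-0.2, -3.3, 1.7], "dr": [0, 0, 0]}, {"translation": [-0.2, -3.3, 1.8], "dr": [0, 0, 0]}, {"translation": [-0.2, -3.3, 1.8], "dr": [0, 0, 0]}]}}

```text
time_s: 15.25
position: [0.5486, -0.158, 0.1429]
ee_rot: [0.573, -0.412, 0.575, 0.414]
force: [-2.4, -0.3, -0.9]
width: 0.259
```

```bash
python3 tr.py
```

```text
15.25 s 161.5 off 0.7 F [-2.4 -0.3 -0.9] tcpz 0.1429 tilt [ 0.2  -0.01]
err tool yz [-0.3 -0.6] steps [[-3.3, 1.8], [-3.3, 1.8], [-3.3, 1.8], [-3.3, 1.8], [-3.3, 1.8], [-3.3, 1.8], [-3.3, 1.8], [-3.3, 1.8], [-3.3, 1.8], [-3.3, 1.8], [-3.3, 1.8], [-3.3, 1.8]]
```

{"method": "jog_arm", "body": {"moves": [{"translation": [-0.1, -3.3, 1.6], "dr": [0, 0, -0.04]}, {"translation": [-0.1, -3.3, 1.6], "dr": [0, 0, -0.04]}, {"translation": [-0.1, -3.3, 1.7], "dr": [0, 0, -0.04]}, {"translation": [-0.1, -3.3, 1.7], "dr": [0, 0, 0]}, {"translation": [-0.1, -3.3, 1.7], "dr": [0, 0, 0]}, {"translation": [-0.1, -3.3, 1.8], "dr": [0, 0, 0]}, {"translation": [-0.1, -3.3, 1.8], "dr": [0, 0, 0]}, {"translation": [-0.1, -3.3, 1.8], "dr": [0, 0, 0]}]}}

```text
time_s: 16.25
position: [0.5802, -0.153, 0.1436]
ee_rot: [0.574, -0.413, 0.574, 0.413]
force: [-1.2, -1.0, -1.4]
width: 0.266
```

```bash
python3 tr.py
```

```text
16.25 s 193.8 off 0.2 F [-1.2 -1.  -1.4] tcpz 0.1436 tilt [0.07 0.  ]
err tool yz [0.  0.2] steps [[-3.3, 1.8], [-3.3, 1.8], [-3.3, 1.8], [-3.3, 1.8], [-3.3, 1.8], [-3.3, 1.8], [-3.3, 1.8], [-2.4, 1.3], [0.0, 0.0], [0.0, 0.0], [0.0, 0.0], [0.0, 0.0]]
```

{"method": "jog_arm", "body": {"moves": [{"translation": [0, -3.3, 1.8], "dr": [0, 0, 0]}, {"translation": [0, -3.3, 1.8], "dr": [0, 0, 0]}, {"translation": [0, -3.3, 1.8], "dr": [0, 0, 0]}, {"translation": [0, -3.3, 1.8], "dr": [0, 0, 0]}, {"translation": [0, -3.3, 1.8], "dr": [0, 0, 0]}, {"translation": [0, -3.3, 1.8], "dr": [0, 0, 0]}, {"translation": [0, -2.4, 1.3], "dr": [0, 0, 0]}, {"translation": [0, 0, 0], "dr": [0, 0, 0]}, {"translation": [0, 0, 0], "dr": [0, 0, 0]}]}}

```text
time_s: 17.38
position: [0.6076, -0.148, 0.1437]
ee_rot: [0.574, -0.413, 0.574, 0.413]
force: [-1.9, -0.3, -0.8]
width: 0.264
```

```bash
python3 tr.py
python3 - <<'E'
from station import env
from h import *
t=env.capture("top");s=env.capture("scene")
cv2.imwrite("pics/g.png",np.hstack([crop(s,180,130,100,100,5)]))
E
```

```text
17.375 s 221.8 off 0.1 F [-1.9 -0.3 -0.8] tcpz 0.1437 tilt [0.01 0.05]
err tool yz [0.1 0.1] steps [[-0.9, 0.5], [0.0, 0.0], [0.0, 0.0], [0.0, 0.0], [0.0, 0.0], [0.0, 0.0], [0.0, 0.0], [0.0, 0.0], [0.0, 0.0], [0.0, 0.0], [0.0, 0.0], [0.0, 0.0]]
```

View pics/g.png

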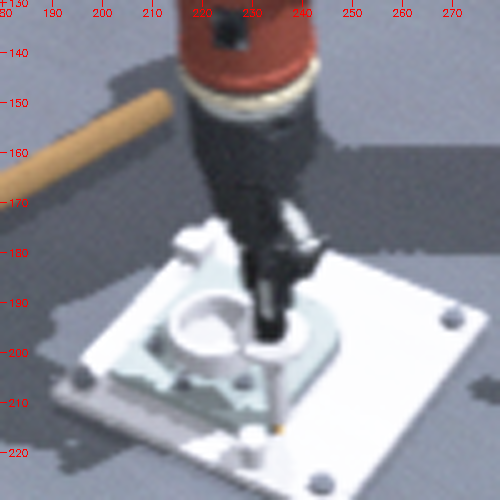

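The pressed tip has reached the end of the seam at ~(235,216), next to the round stud at (230,219). Now lifting, slowly at first, and going back to the stand.

{"method": "jog_arm", "body": {"moves": [{"translation": [-3, 0, 0], "dr": [0, 0, 0]}, {"translation": [-6, 0, 0], "dr": [0, 0, 0]}, {"translation": [-8, 0, 0], "dr": [0, 0, 0]}, {"translation": [-20, 0, 0], "dr": [0, 0, 0]}, {"translation": [-30, 0, 0], "dr": [0, 0, 0]}, {"translation": [-30, 0, 0], "dr": [0, 0, 0]}, {"translation": [-30, 0, 0], "dr": [0, 0, 0]}, {"translation": [-20, 0, 0], "dr": [0, 0, 0]}, {"translation": [-10, 0, 0], "dr": [0, 0, 0]}, {"translation": [0, 0, 0], "dr": [0, 0, 0]}]}}

```text
time_s: 18.73
position: [0.6086, -0.1482, 0.3148]
ee_rot: [0.576, -0.415, 0.572, 0.411]
force: [-0.1, 0.1, -3.8]
width: 0.265
```

```bash
python3 to.py .5228 .1572 .30
```

```text
18.725 [ 0.6086 -0.1482  0.3148] tool mm [ 13.6 178.7 262.2] tilt deg [-0.5   0.09] F [-0.1   0.12 -3.81] 0.26468698648638667 [-0.37  0.18  1.42  0.    1.53 -1.61]
[[0.0088, -0.948, 0.3182], [-0.0013, 0.3182, 0.948], [-1.0, -0.0087, 0.0015]]
```

{"method": "jog_arm", "body": {"moves": [{"translation": [0, 8.4, 12.4], "dr": [0, 0, 0.2]}, {"translation": [0, 17, 25], "dr": [0, 0, 0.15]}, {"translation": [0, 19.7, 29], "dr": [0, 0, 0]}, {"translation": [0, 19.7, 29], "dr": [0, 0, 0]}, {"translation": [0, 19.7, 29], "dr": [0, 0, 0]}, {"translation": [0, 19.7, 29], "dr": [0, 0, 0]}, {"translation": [0, 19.7, 29], "dr": [0, 0, 0]}, {"translation": [0, 19.7, 29], "dr": [0, 0, 0]}, {"translation": [0, 15, 22], "dr": [0, 0, 0]}, {"translation": [0, 6, 9], "dr": [0, 0, 0]}, {"translation": [0, 0, 0], "dr": [0, 0, 0]}, {"translation": [0, 0, 0], "dr": [0, 0, 0]}]}}

```text
time_s: 20.23
position: [0.5166, 0.1499, 0.3016]
ee_rot: [0.568, -0.407, 0.579, 0.42]
force: [0.6, -0.1, -2.5]
width: 0.261
```

```bash
python3 to.py .5228 .1572 .30
```

```text
20.225 [0.5166 0.1499 0.3016] tool mm [ 1.5 -3.6  8.9] tilt deg [ 1.34 -0.11] F [ 0.62 -0.11 -2.55] 0.2611473582156637 [ 0.13 -0.01  1.64  0.01  1.53 -1.12]
[[-0.0229, -0.9486, 0.3156], [0.0055, 0.3155, 0.9489], [-0.9997, 0.0234, -0.0019]]
```

{"method": "jog_arm", "body": {"moves": [{"translation": [0, -1, 3], "dr": [0, 0, -0.5]}, {"translation": [0, -1, 3], "dr": [0, 0, -0.5]}, {"translation": [0, 0, 1.5], "dr": [0, 0, -0.2]}, {"translation": [0, 0, 0], "dr": [0, 0, 0]}, {"translation": [0, 0, 0], "dr": [0, 0, 0]}]}}

```text
time_s: 20.85
position: [0.5221, 0.1546, 0.3014]
ee_rot: [0.573, -0.413, 0.575, 0.412]
force: [0.5, -1.4, -3.7]
width: 0.264
```

```bash
python3 to.py .5228 .1572 .30
```

```text
20.85 [0.5221 0.1546 0.3014] tool mm [1.4 0.1 2.7] tilt deg [ 0.05 -0.14] F [ 0.49 -1.35 -3.66] 0.2643544577026595 [ 0.14 -0.01  1.64 -0.    1.51 -1.1 ]
[[-0.0016, -0.9478, 0.3189], [-0.0021, 0.3189, 0.9478], [-1.0, 0.0009, -0.0025]]
```

{"method": "jog_arm", "body": {"moves": [{"translation": [5, 0, 1.2], "dr": [0, -0.1, 0]}, {"translation": [5, 0, 0.7], "dr": [0, 0, 0]}, {"translation": [3, 0, 0], "dr": [0, 0, 0]}, {"translation": [0, 0, 0], "dr": [0, 0, 0]}]}}

```text
time_s: 21.35
position: [0.5224, 0.1565, 0.287]
ee_rot: [0.574, -0.412, 0.575, 0.413]
force: [-0.0, 0.5, -3.0]
width: 0.266
```

```bash
python3 to.py .5228 .1572 .182
python3 - <<'E'
from station import env
from h import *
t=env.capture("top");s=env.capture("scene")
cv2.imwrite("pics/i.png",np.hstack([crop(s,290,150,80,100,6)]))
E
```

```text
21.35 [0.5224 0.1565 0.287 ] tool mm [105.   -0.3   0.9] tilt deg [ 0.1  -0.06] F [-0.03  0.53 -2.98] 0.2663851876283198 [ 0.15 -0.    1.66 -0.    1.48 -1.1 ]
[[-0.0019, -0.9478, 0.3188], [-0.0004, 0.3189, 0.9478], [-1.0, 0.0017, -0.001]]
```

View pics/i.png

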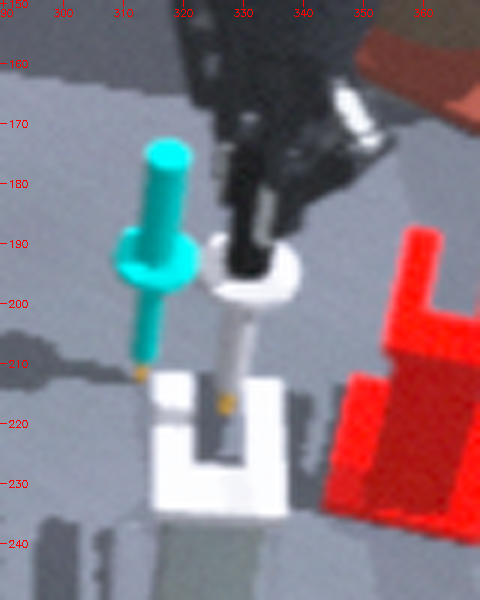

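The tip (~(327,217)) sits over the grey fork's gap (columns 322–331), with the collar level. Lowering.

{"method": "jog_arm", "body": {"moves": [{"translation": [5, 0, 0.5], "dr": [0, 0, 0]}, {"translation": [10, 0, 0], "dr": [0, 0, 0]}, {"translation": [12, 0, 0], "dr": [0, 0, 0]}, {"translation": [12, 0, 0], "dr": [0, 0, 0]}, {"translation": [10, 0, 0], "dr": [0, 0, 0]}, {"translation": [5, 0, 0], "dr": [0, 0, 0]}, {"translation": [0, 0, 0], "dr": [0, 0, 0]}]}}

```text
time_s: 22.32
position: [0.5221, 0.1568, 0.2286]
ee_rot: [0.573, -0.412, 0.575, 0.413]
force: [0.5, -0.4, -3.2]
width: 0.264
```

```bash
python3 to.py .5228 .1572 .182
```

```text
22.325 [0.5221 0.1568 0.2286] tool mm [46.6 -0.7  0.6] tilt deg [ 0.15 -0.09] F [ 0.53 -0.42 -3.19] 0.2640546076943307 [ 0.15  0.03  1.74 -0.    1.37 -1.1 ]
[[-0.003, -0.9478, 0.319], [-0.0006, 0.319, 0.9478], [-1.0, 0.0027, -0.0015]]
```

{"method": "jog_arm", "body": {"moves": [{"translation": [5, -0.3, 0.3], "dr": [0, 0, -0.05]}, {"translation": [10, 0, 0], "dr": [0, 0, 0]}, {"translation": [10, 0, 0], "dr": [0, 0, 0]}, {"translation": [10, 0, 0], "dr": [0, 0, 0]}, {"translation": [6, 0, 0], "dr": [0, 0, 0]}, {"translation": [2, 0, 0], "dr": [0, 0, 0]}, {"translation": [0, 0, 0], "dr": [0, 0, 0]}]}}

```text
time_s: 23.2
position: [0.5228, 0.1571, 0.183]
ee_rot: [0.574, -0.413, 0.575, 0.413]
force: [-0.8, 0.3, -2.7]
width: 0.265
```

```bash
python3 to.py .5228 .1572 .180
```

```text
23.2 [0.5228 0.1571 0.183 ] tool mm [3.  0.1 0.1] tilt deg [ 0.05 -0.06] F [-0.77  0.28 -2.74] 0.26451309334900447 [ 0.15  0.07  1.78 -0.    1.29 -1.1 ]
[[-0.0012, -0.9478, 0.319], [-0.0007, 0.319, 0.9478], [-1.0, 0.0009, -0.0011]]
```

{"method": "jog_arm", "body": {"moves": [{"translation": [1, 0, 0], "dr": [0, 0, 0]}, {"translation": [1, 0, 0], "dr": [0, 0, 0]}, {"translation": [0.5, 0, 0], "dr": [0, 0, 0]}, {"translation": [0, 0, 0], "dr": [0, 0, 0]}, {"translation": [0, 0, 0], "dr": [0, 0, 0]}]}}

```text
time_s: 23.82
position: [0.5235, 0.1572, 0.1815]
ee_rot: [0.574, -0.413, 0.574, 0.412]
force: [0.4, -1.0, -3.0]
width: 0.268
```

```bash
python3 to.py .5228 .1572 .180
```

```text
23.825 [0.5235 0.1572 0.1815] tool mm [ 1.5  0.7 -0.2] tilt deg [-0.06 -0.01] F [ 0.41 -0.99 -3.04] 0.26831377997977335 [ 0.15  0.07  1.79 -0.    1.28 -1.1 ]
[[0.0009, -0.9478, 0.3189], [-0.0004, 0.3189, 0.9478], [-1.0, -0.001, -0.0001]]
```

{"method": "jog_arm", "body": {"moves": [{"translation": [1, 0, 0], "dr": [0, 0, 0]}, {"translation": [1, 0, 0], "dr": [0, 0, 0]}, {"translation": [0, 0, 0], "dr": [0, 0, 0]}, {"translation": [0, 0, 0], "dr": [0, 0, 0]}]}}

```text
time_s: 24.32
position: [0.5238, 0.1572, 0.18]
ee_rot: [0.575, -0.413, 0.574, 0.412]
force: [-0.5, 0.2, -2.2]
width: 0.266
```

```bash
python3 to.py .5228 .1572 .180
```

```text
24.325 [0.5238 0.1572 0.18  ] tool mm [ 0.   0.9 -0.3] tilt deg [-0.09  0.  ] F [-0.52  0.21 -2.2 ] 0.2660652215277752 [ 0.15  0.08  1.79 -0.    1.28 -1.1 ]
[[0.0015, -0.9478, 0.3189], [-0.0004, 0.3189, 0.9478], [-1.0, -0.0016, 0.0001]]
```

{"method": "jog_arm", "body": {"moves": [{"translation": [0.5, 0, 0], "dr": [0, 0, 0]}, {"translation": [0, 0, 0], "dr": [0, 0, 0]}]}}

```text
time_s: 24.58
position: [0.5238, 0.1572, 0.18]
ee_rot: [0.575, -0.413, 0.574, 0.412]
force: [-0.8, -0.4, -0.8]
width: 0.267
```

{"method": "jog_arm", "body": {"moves": [{"translation": [0, 0, 0], "dr": [0, 0, 0]}, {"translation": [0, 0, 0], "dr": [0, 0, 0]}, {"translation": [0, 0, 0], "dr": [0, 0, 0]}, {"translation": [0, 0, 0], "dr": [0, 0, 0]}, {"translation": [0, 0, 0], "dr": [0, 0, 0]}, {"translation": [0, 0, 0], "dr": [0, 0, 0]}, {"translation": [0, 0, 0], "dr": [0, 0, 0]}, {"translation": [0, 0, 0], "dr": [0, 0, 0]}], "grip": 75}}

```text
time_s: 25.58
position: [0.5249, 0.1574, 0.1808]
ee_rot: [0.576, -0.414, 0.573, 0.412]
force: [-0.6, -0.1, 0.3]
width: 0.883
```

{"method": "jog_arm", "body": {"moves": [{"translation": [-5, 0, 0], "dr": [0, 0, 0]}, {"translation": [-15, 0, 0], "dr": [0, 0, 0]}, {"translation": [-20, 0, 0], "dr": [0, 0, 0]}, {"translation": [-25, 0, 0], "dr": [0, 0, 0]}, {"translation": [-25, 0, 0], "dr": [0, 0, 0]}, {"translation": [-20, 0, 0], "dr": [0, 0, 0]}, {"translation": [-10, 0, 0], "dr": [0, 0, 0]}, {"translation": [0, 0, 0], "dr": [0, 0, 0]}, {"translation": [0, 0, 0], "dr": [0, 0, 0]}]}}

```text
time_s: 26.7
position: [0.5249, 0.1575, 0.3111]
ee_rot: [0.577, -0.414, 0.571, 0.411]
force: [0.4, -1.1, -0.8]
width: 0.877
```

Run:
```python
from station import env
from h import *
print(env.sense()["force"],env.sense()["width"])
t=env.capture("top");s=env.capture("scene");t0=np.load("top0.npy");s0=np.load("scene0.npy")
cv2.imwrite("pics/j.png",np.hstack([crop(s,290,170,65,95,6),crop(s0,290,170,65,95,6)]))
```

```text
[ 0.37403871 -1.09034069 -0.83632668] 0.8768394333175057
```

View pics/j.png

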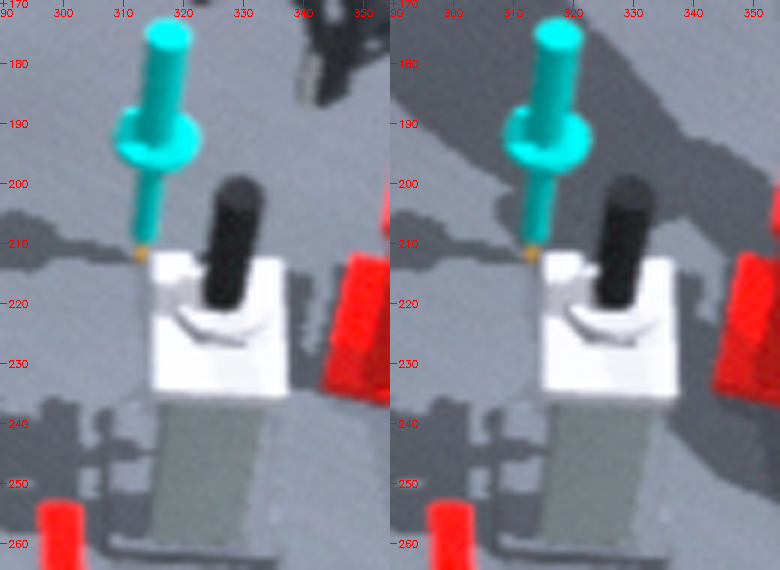

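The probe hangs at the same pixels as at the start (handle top at ~(329,200)), the collar is on both prongs, and the gripper is clear. Handing in.

```bash
python3 -c "
from station import env
print(env.sense()['qvel'].round(4));print(env.close_job())"
```

```text
[ 0.0001  0.0018  0.0005  0.0012  0.0006 -0.0011]
the job is handed in; nothing more can be done
None
```

I took the black probe from the grey stand and ran its pressed tip along the whole seam, from the square block round the corner to the round stud. I then hung it back in the fork and handed the job in at about 27 s of the 67 s allowed.

- **Along the seam:** by the measured arm pose, the tip stayed within about 1.3 mm of the fitted seam line, at about 3.2 cm/s. From the arm height I put the press at 3 to 8 mm, clear of the 14 mm stop. The tip joint itself cannot be read. The force change was roughly 2 to 3.4 N, with noise of about 1 N.
- **At the end:** the last picture shows the probe upright at the same pixels as at the start, with its collar on both prongs. The gripper was open and about 130 mm above the release height.
- **Not checked or slightly off:** I did not measure the hammer, wrench and can again at the end, but the arm's path kept away from them. The tip's pixel before touchdown was about 1.4 px (a few mm) from my prediction, and I accepted that.

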